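# Put the bottles and the jar away in their wells

## Robot

A 6-joint arm with a two-finger parallel gripper is mounted at the origin on a cart in front of the work surface, level with it; the furniture and walls round the work are solid. World frame = base frame: x ahead of the robot, y to its left, z up, the work surface at z = 0. Lengths are in m, angles in degrees, forces in N, time in s.
With the tool pointing down it reaches from about 0.15 to 0.775 m from the base axis. Payload 6.1 kg.
Tool frame: the origin (TCP) lies between the finger pads; the fingertips stand 8 mm ahead of it and the grasp point (between the pads) lies 11 mm behind it; y points along the fingers, z is the direction in which the jaws open and shut, and the axes are right-handed (so a half turn about y gives the same grasp; the last joint's range is limited). The gripper opens to 85 mm and grips with 20 to 120 N. Pads are 22 mm wide; open, the fingers measure 114 mm over their backs; the gripper's body (76 mm by 85 mm) begins 54 mm behind the grasp point. The pads swing forward as they close: fully open they stand 13 mm farther back than shut.
Start: joints at [-64.4, 7.208, -2.269, 80.523, 0, 90], TCP at [0.227, -0.473, 0.239] pointing down, gripper open.
Joint ranges: [-155.77, 155.77], [-54.66, 111.73], [-72.52, 77.12], [-102.08, 115.82], [-83.92, 84.16], [-180, 180]. Speed limits (degrees/s): [136.94, 136.94, 172.46, 180, 180, 180].

## Interface

Orientations are given as a 3x3 rotation matrix whose columns are the frame's x, y, z axes.
In Python, from bench import sense, vision, manip, models gives the robot as it stands.
- The arm moves only by the tool send_rows, never from a script. Its argument "plan" is a list of rows, each a list of 7 numbers: the shift along the tool's x, y, z in cm, then the turn, a rotation vector about the tool's x, y, z in degrees, then the closure in counts, from 0 (fully open) to 255 (shut). In form: [[x, y, z, wx, wy, wz, grip], ...]. A call has 1 to 10 rows; each row is the pose to reach, as a shift and turn from the pose commanded when the call began, along the tool's axes at that moment; what a row does not reach only later rows make up. A row lasts 1/10 s, in which the tool goes at most 50 mm and 8.59 degrees, less where a joint would pass 70% of its speed; a pose out of reach is approached as far as the arm can. A call with a gripper value outside its range is refused whole. The fingers move at their own pace and stop on an object; "force" is the grip in N (left out, the last holds). Time passes only in rows, so rows that repeat a pose let the fingers close. It gives the time, the measured TCP pose, the force and the opening at its end, in the units of the state.
- sense(): the state, without advancing time (a new reading comes with each control period).
- vision.grab_frame(name): name is "side" or "top" or "wrist"; returns the picture (480x640x3 uint8, red, green, blue); there is no depth.
- vision.camera_info(name): a dict with "K" (3x3 intrinsics, pixels), "R" (3x3) and "t" (3): a world point X has camera coordinates R X + t. Camera axes: x right, y down, z forward; pixel columns grow to the right and rows downward; lengths in m; the calibration is good to about 2 mm. A picture is of the moment at which its call begins: read the wrist's pose just before it. camera_info takes no time and is no camera call; for the wrist camera it gives the pose at the moment of the call.
- manip.finish_job(): hands the job in, once; it reports no verdict.
Trained networks look in the newest picture that a camera, given by its name, has taken for a name from the list of things; names that differ only in an ending like _2 or _b are one class to them, and where a whole thing is asked for, a point or a joint stands for the part that bears it (a point fixed in the world has none). Each returns a list of dicts, best first, with "p" (0 to 1); they miss things now and then, are a little off and sometimes report something else, mostly with a low value. They report only what shows in the picture. A call takes as long as a camera call. They do not tell look-alikes from the thing itself.
- models.outline_of(camera, query): "region" (480x640 bool, what is visible of it) and "position" ([column, row] in pixels, amid what is visible of it).
- models.tip_of(camera, query): "position" ([column, row] in pixels: a listed point, or the origin of a listed thing).
The state is a dict: "time_s": time; "joint_positions": joint angles; "qvel": joint speeds; "joint_torque": joint torques, N m; "ee_pos": TCP position; "eef_rot": TCP orientation; "ft_force": force on the tool from outside, world axes, zero at the start; "torque": the same for the moment, N m; "gripper_width": finger opening in m.
Only numpy, scipy, OpenCV 4.12 (cv2) and the standard library are available. Lean on these libraries where they do the work, as an engineer would, in place of code of your own. Each camera call takes 0.05 s, during which the arm holds its last target. There are 200 camera calls.

## Task

Put the closed containers away in the round grey wells on the desk, each standing upright on the floor of a well of its own size: the two small dropper bottles in the two small wells (one in each, either way round), the larger amber dropper bottle in the middle-sized well, and the red-capped specimen jar in the large well. Leave the open glass dish and the open beige pot, which stand among them, where they are; the water bottles and other things round about are not part of the job.

Things in the scene. Friction and masses are not known exactly. Their poses are not given: they have to be found in the camera images.
- small_bottle_1: small dropper bottle, round: body 21 mm in diameter up to 40 mm high (grasp there), narrower cap 16 mm wide above it, 58 mm tall in all, about 25 g; dark body with a white cap. Stands upright. Origin: centre of its underside; z up along the bottle
- small_bottle_2: small dropper bottle, round: body 21 mm in diameter up to 40 mm high (grasp there), narrower cap 16 mm wide above it, 58 mm tall in all, about 25 g; white body with a black cap. Stands upright. Origin: centre of its underside; z up along the bottle
- amber_bottle: larger amber dropper bottle with a black rubber bulb, round: body 33 mm in diameter up to about 60 mm high (grasp there), 24 mm neck above it, then a 13 mm bulb; 102 mm tall in all, about 70 g. Stands upright. Origin: centre of its underside; z up along the bottle
- jar: clear specimen jar with a red screw cap, round: body 56 mm in diameter, cap 64 mm in diameter from 53 to 70 mm high (grasp round the cap), about 80 g; the cap is on tight. Stands upright. Origin: centre of its underside; z up along the jar
- well_small_1: grey plastic bottle well fixed to the desk: an open round dish 12 mm tall, floor 4 mm above the desk (black pad, flush), wall 4 mm thick; outer diameter 50 mm, inner diameter 42 mm; one of the two small wells. Origin: centre of its underside, on the desk; z up
- well_small_2: grey plastic bottle well fixed to the desk: an open round dish 12 mm tall, floor 4 mm above the desk (black pad, flush), wall 4 mm thick; outer diameter 50 mm, inner diameter 42 mm; the other of the two small wells. Origin: centre of its underside, on the desk; z up
- well_medium: grey plastic bottle well fixed to the desk: an open round dish 12 mm tall, floor 4 mm above the desk (black pad, flush), wall 4 mm thick; outer diameter 66 mm, inner diameter 58 mm; the only middle-sized well. Origin: centre of its underside, on the desk; z up
- well_large: grey plastic bottle well fixed to the desk: an open round dish 12 mm tall, floor 4 mm above the desk (black pad, flush), wall 4 mm thick; outer diameter 88 mm, inner diameter 80 mm; the only large well. Origin: centre of its underside, on the desk; z up
- glass_dish: open pale amber-tinted glass dish, waisted like an hourglass, 32 mm in diameter and 25 mm tall, loose; not to be moved. Origin: centre of its underside
- silicone_pot: open beige moulded pot, bulging and round, 36 mm in diameter and 24 mm tall, loose; not to be moved. Origin: centre of its underside
Not all that is in view belongs to the job. Leave any purple or yellow look-alike of the small_bottle_1 alone.

How it is judged (in metres and radians):
At the end, for the whole second after the job is handed in: One small bottle in each small well (centres within 14 mm), amber bottle in the middle well and jar in the large well (15 mm), each 0 to 8 mm above the well's underside, upright within 0.1 rad, released and at rest; dish and pot within 30 mm of their starts ((((horizontal distance between small_bottle_1 and well_small_1 below 0.014 m and z of small_bottle_1 in the frame of well_small_1 between 0 and 0.008 m) and (horizontal distance between small_bottle_2 and well_small_2 below 0.014 m and z of small_bottle_2 in the frame of well_small_2 between 0 and 0.008 m)) or ((horizontal distance between small_bottle_1 and well_small_2 below 0.014 m and z of small_bottle_1 in the frame of well_small_2 between 0 and 0.008 m) and (horizontal distance between small_bottle_2 and well_small_1 below 0.014 m and z of small_bottle_2 in the frame of well_small_1 between 0 and 0.008 m))) and horizontal distance between amber_bottle and well_medium below 0.015 m and z of amber_bottle in the frame of well_medium between 0 and 0.008 m and horizontal distance between jar and well_large below 0.015 m and z of jar in the frame of well_large between 0 and 0.008 m and angle between each of small_bottle_1, small_bottle_2, amber_bottle, jar's own z axis and vertical below 0.1 rad and linear speed of each of small_bottle_1, small_bottle_2, amber_bottle, jar below 0.02 m/s and contact force between each of small_bottle_1, small_bottle_2, amber_bottle, jar and the fingers below 0.05 N and distance of each of glass_dish, silicone_pot from where it was at the start of the episode below 0.03 m); the robot touches nothing.
It fails at once if the glass dish or the beige pot is moved by more than 30 mm (distance of any of glass_dish, silicone_pot from where it was at the start of the episode above 0.03 m).
It also fails if it takes over 104 s, if anything falls off the work surface, if the arm or the gripper's body presses on something with over 40 N, if the wrist force passes 120 N, or if a joint passes its speed limit or range.

## Working session

There is one attempt and no reset: what is moved stays moved. The work goes in short steps, Python scripts to look and compute and a tool call to move; the robot and the scene stay as the last step left them, time stands still between calls to the robot, and variables do not carry over. Pictures are saved under pics/ and viewed, about 12 in all and at most 16, crops included, and the job is handed in when it is done.

Besides the shell and the picture viewer there is one more tool, called as a command line: name --pt "numbers of a row" for each row, then --argument value for the rest. send_rows: Moves the arm, as the interface text tells. Its arguments: {"type":"object","properties":{"plan":{"type":"array"},"force":{"type":"number"}},"required":["plan"]}

```bash
mkdir -p pics; cat > h.py <<'E'
import numpy as np, cv2
from bench import sense, vision, manip, models
def ray(cam,uv,z,ci=None):
    c=ci or vision.camera_info(cam); K,R,t=map(np.array,(c["K"],c["R"],c["t"]))
    o=-R.T@t; d=R.T@np.linalg.inv(K)@np.array([uv[0],uv[1],1.])
    return o+d*(z-o[2])/d[2]
def save(n,im,crop=None,s=1):
    if crop: im=im[crop[1]:crop[3],crop[0]:crop[2]]
    cv2.imwrite('pics/'+n+'.png',cv2.resize(im[...,::-1],None,fx=s,fy=s,interpolation=cv2.INTER_CUBIC))
E
python3 - <<'E'
from h import *
s=sense();print(s["ee_pos"],s["eef_rot"],s["gripper_width"])
ims={c:vision.grab_frame(c) for c in("top","side")}
for c in ims:
    i=vision.camera_info(c);print(c,-np.array(i["R"]).T@i["t"]);save(c+"0",ims[c])
for c in("top","side"):
  for q in ["small_bottle_1","amber_bottle","jar","well_small_1","well_medium","well_large","glass_dish","silicone_pot"]:
    print(c,q,[(round(r["p"],2),np.round(r["position"]).tolist(),np.round(ray(c,r["position"],0)[:2],3).tolist()) for r in models.tip_of(c,q)[:5]])
E
```

```text
[ 0.22666103 -0.47310227  0.23853144] [[-9.01843022e-01 -6.92439380e-04  4.32063287e-01]
 [-4.32063842e-01  1.44536909e-03 -9.01841864e-01]
 [-2.00990427e-08 -9.99998716e-01 -1.60267405e-03]] 0.08523321073539192
top [ 0.37116723 -0.04654709  1.10929654]
side [0.35711239 0.73118033 0.46823348]
top small_bottle_1 [(0.72, [456.0, 274.0], [0.454, -0.314]), (0.55, [150.0, 278.0], [0.456, 0.254]), (0.47, [175.0, 248.0], [0.512, 0.208]), (0.44, [136.0, 244.0], [0.52, 0.282]), (0.42, [468.0, 200.0], [0.594, -0.343])]
top amber_bottle [(0.87, [466.0, 201.0], [0.591, -0.339])]
top jar [(0.83, [309.0, 205.0], [0.589, -0.044])]
top well_small_1 [(0.72, [157.0, 208.0], [0.588, 0.243]), (0.7, [381.0, 284.0], [0.437, -0.174])]
top well_medium [(0.65, [226.0, 284.0], [0.443, 0.112])]
top well_large [(0.59, [390.0, 210.0], [0.576, -0.196])]
top glass_dish [(0.76, [308.0, 271.0], [0.464, -0.04])]
top silicone_pot [(0.78, [231.0, 211.0], [0.58, 0.104])]
side small_bottle_1 [(0.7, [375.0, 214.0], [0.453, -0.296]), (0.69, [290.0, 382.0], [0.508, 0.287]), (0.59, [332.0, 373.0], [0.454, 0.259])]
side amber_bottle [(0.77, [319.0, 202.0], [0.609, -0.347])]
side jar [(0.56, [296.0, 262.0], [0.587, -0.034])]
side well_small_1 [(0.68, [248.0, 354.0], [0.586, 0.245]), (0.53, [378.0, 237.0], [0.435, -0.173])]
side well_medium [(0.85, [353.0, 309.0], [0.448, 0.102])]
side well_large [(0.96, [319.0, 230.0], [0.573, -0.185])]
side glass_dish [(0.81, [355.0, 267.0], [0.465, -0.033])]
side silicone_pot [(0.63, [284.0, 300.0], [0.572, 0.1])]
```

View pics/top0.png

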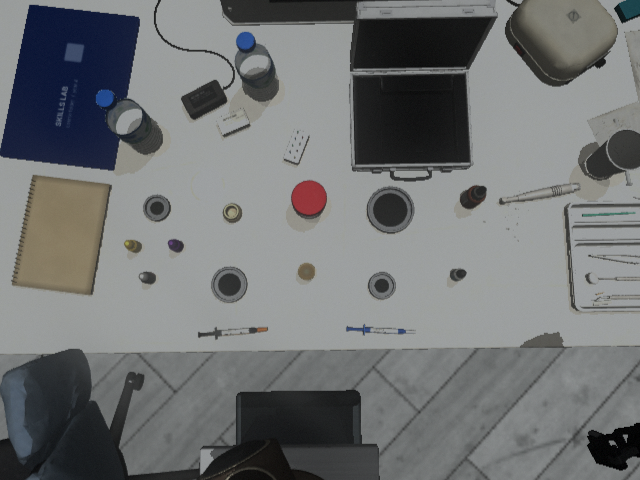

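View pics/side0.png

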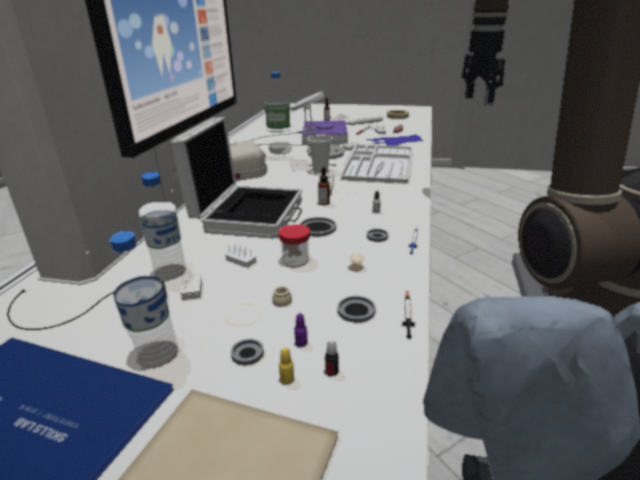

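```bash
cat >> h.py <<'E'
from scipy.optimize import minimize
PROF={"small":[(0,.0105),(.040,.0105),(.041,.008),(.058,.008)],"amber":[(0,.0165),(.06,.0165),(.065,.012),(.08,.012),(.081,.0065),(.102,.0065)],
"jar":[(0,.028),(.053,.028),(.053,.032),(.07,.032)],"ws":[(0,.025),(.012,.025)],"wm":[(0,.033),(.012,.033)],"wl":[(0,.044),(.012,.044)]}
A=np.linspace(0,2*np.pi,40)
def sil(ci,prof,x,y):
    K,R,t=map(np.array,(ci["K"],ci["R"],ci["t"])); m=np.zeros((480,640),np.uint8); rings=[]
    for z,r in prof:
        P=np.c_[x+r*np.cos(A),y+r*np.sin(A),0*A+z]@R.T+t; p=P@K.T; rings.append(p[:,:2]/p[:,2:])
    for a,b in zip(rings,rings[1:]):
        h=cv2.convexHull(np.r_[a,b].astype(np.float32)); cv2.fillConvexPoly(m,np.round(h*16).astype(np.int32),1,shift=4)
    return m>0
def fit(obs,prof,x0):   # obs: list of (ci,mask)
    # soft: blurred masks so the cost is smooth
    b=lambda m:cv2.GaussianBlur(m.astype(np.float32),(0,0),1.5)
    B=[(ci,b(m),m.sum()) for ci,m in obs]
    f=lambda p:sum(((b(sil(ci,prof,*p))-m)**2).sum()/n for ci,m,n in B)
    r=minimize(f,x0,method="Nelder-Mead",options=dict(initial_simplex=[x0,(x0[0]+.012,x0[1]),(x0[0],x0[1]+.012)],xatol=2e-4,fatol=1e-4))
    return r.x,r.fun
E
python3 - <<'E'
from h import *
ims={c:vision.grab_frame(c) for c in("top","side")}
a=cv2.resize(ims["top"][255:295,130:190],(400,266),interpolation=2);b=cv2.resize(ims["top"][255:295,430:490],(400,266),interpolation=2)
c=cv2.resize(ims["side"][310:390,260:360],(400,320),interpolation=2);d=cv2.resize(ims["side"][170:250,330:430],(400,320),interpolation=2)
save("cand",np.vstack([np.hstack([a,b]),np.hstack([c,d])]))
CI={c:vision.camera_info(c) for c in ims}
things=[("small_bottle_1","small",(.456,.254)),("small_bottle_1","small",(.454,-.305)),("amber_bottle","amber",(.6,-.343)),("jar","jar",(.588,-.039)),
("well_small_1","ws",(.587,.244)),("well_small_1","ws",(.436,-.174)),("well_medium","wm",(.445,.107)),("well_large","wl",(.575,-.19))]
C={}
for q,k,x0 in things:
    obs=[]
    for c in CI:
        if (c,q) not in C: C[c,q]=models.outline_of(c,q)
        s=sil(CI[c],PROF[k],*x0); best=max(C[c,q],key=lambda r:(r["region"]&s).sum(),default=None)
        if best is not None and (best["region"]&s).sum()>.2*s.sum(): obs.append((CI[c],best["region"]))
        else: print("no",q,c)
    for o in obs: print("  ",np.round(fit([o],PROF[k],x0)[0],4))
    print(q,k,*fit(obs,PROF[k],x0))
E
```

```text
[0.4547 0.2522]
   [0.4559 0.2595]
small_bottle_1 small [0.45598389 0.25323755] 0.23652234576946457
   [ 0.452  -0.3091]
   [ 0.4551 -0.3031]
small_bottle_1 small [ 0.45330045 -0.3102571 ] 0.3288947842841925
   [ 0.5922 -0.3431]
   [ 0.5943 -0.3361]
amber_bottle amber [ 0.5931392  -0.34295245] 0.09862910660354049
   [ 0.5893 -0.0442]
   [ 0.591  -0.0388]
jar jar [ 0.59116919 -0.04413428] 0.06903165021658367
   [0.5865 0.2431]
   [0.5872 0.2457]
well_small_1 ws [0.58771162 0.24439907] 0.07490351877994869
   [ 0.435  -0.1751]
   [ 0.4383 -0.17  ]
well_small_1 ws [ 0.43652207 -0.17442646] 0.11626274704013427
   [0.4421 0.1061]
   [0.4439 0.1096]
well_medium wm [0.44231007 0.10786186] 0.06080709598064907
   [ 0.5765 -0.1947]
   [ 0.5748 -0.1939]
well_large wl [ 0.57622068 -0.19360807] 0.13953221749991823
```

View pics/cand.png

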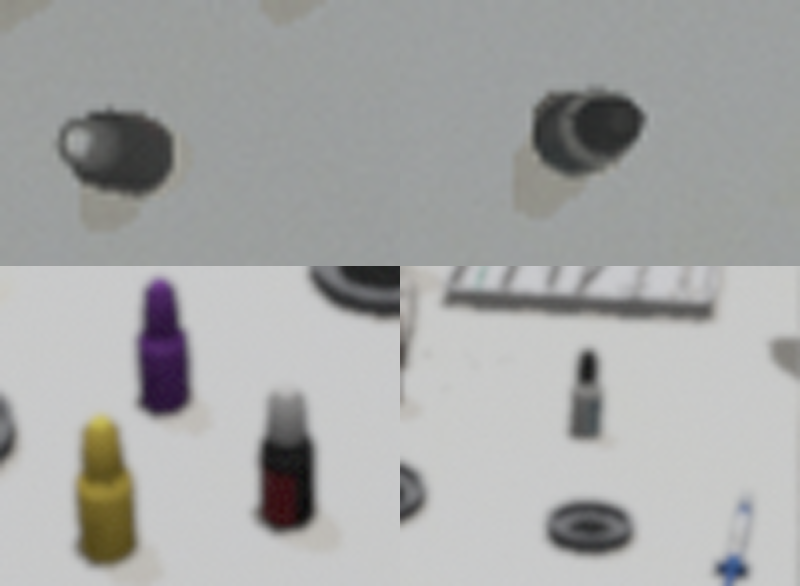

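```bash
cat >> h.py <<'E'
from scipy.spatial.transform import Rotation as Ro
def go(x,y,z,yaw,prev=None):  # tool down, jaw axis (tool z) at yaw deg; prints shift cm, turn deg
    s=sense(); R=np.array(s["eef_rot"]); p=np.array(s["ee_pos"])
    if prev: p=np.array(prev[:3])
    c,q=np.cos(np.radians(yaw)),np.sin(np.radians(yaw))
    zz=np.array([c,q,0]);yy=np.array([0,0,-1.]);T=np.c_[np.cross(yy,zz),yy,zz]
    print("shift",np.round(R.T@(np.array([x,y,z])-p)*100,2),"turn",np.round(Ro.from_matrix(R.T@T).as_rotvec(True),2),"| at",np.round(p,4),"w",round(s["gripper_width"],4),"q6",round(s["joint_positions"][5],1),"t",round(s["time_s"],1),"F",np.round(s["ft_force"],1))
E
python3 -c "
from h import *
go(.453,-.310,.20,-90)"
```

```text
shift [-27.46   3.93  -4.97] turn [-0.  25.6  0. ] | at [ 0.2268 -0.4734  0.2393] w 0.0854 q6 90.0 t 1.6 F [-0.1 -0.4 -0. ]
```

send_rows --pt "-27.5 3.9 -5 0 25.6 0 60" --pt "-27.5 3.9 -5 0 25.6 0 60" --pt "-27.5 3.9 -5 0 25.6 0 60" --pt "-27.5 3.9 -5 0 25.6 0 60" --pt "-27.5 3.9 -5 0 25.6 0 60" --pt "-27.5 3.9 -5 0 25.6 0 60" --pt "-27.5 3.9 -5 0 25.6 0 60" --pt "-27.5 3.9 -5 0 25.6 0 60" --pt "-27.5 3.9 -5 0 25.6 0 60" --pt "-27.5 3.9 -5 0 25.6 0 60" --force 25

```text
time_s: 2.6
ee_pos: [0.4524, -0.3104, 0.2007]
eef_rot: [[-1.0, 0.0, -0.002], [0.002, -0.0, -1.0], [-0.0, -1.0, 0.0]]
ft_force: [0.1, 0.8, 0.1]
gripper_width: 0.0654
```

```bash
cat > w.py <<'E'
import sys
from h import *
def wf(q,k,x0):
    ci=vision.camera_info("wrist"); im=vision.grab_frame("wrist"); s=sil(ci,PROF[k],*x0)
    rs=models.outline_of("wrist",q)
    o=cv2.cvtColor(im,cv2.COLOR_RGB2BGR).copy()
    b=max(rs,key=lambda r:(r["region"]&s).sum(),default=None)
    if b is None or not (b["region"]&s).any(): print("none",[(r["p"],r["position"]) for r in rs]); return im
    print(q,b["p"],b["position"],*fit([(ci,b["region"])],PROF[k],x0)); return im
E
python3 -c "
from w import *
im=wf('small_bottle_2','small',(.453,-.309)); save('w1',im)
go(.453,-.310,.012,-90)"
```

```text
small_bottle_2 0.88 [316.7, 220.9] [ 0.45467585 -0.31139785] 0.06832977754985867
shift [-0.05 18.87 -0.05] turn [-0.02 -0.12 -0.02] | at [ 0.4524 -0.3105  0.2007] w 0.0657 q6 145.7 t 2.7 F [-0.3 -0.4 -0.3]
```

View pics/w1.png

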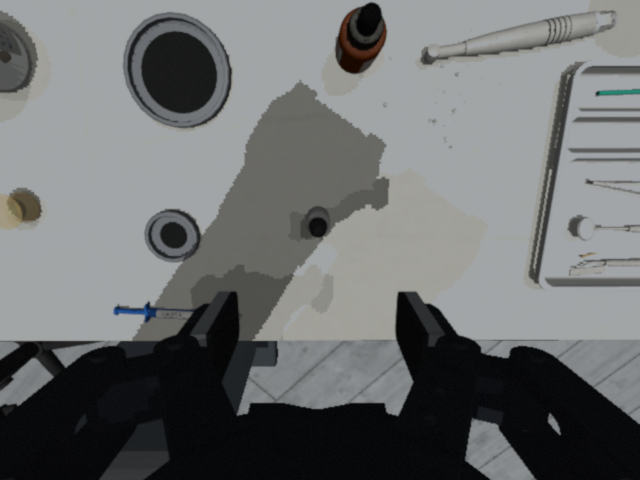

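send_rows --pt "-0.2 5 0.1 0 0 0 60" --pt "-0.2 10 0.1 0 0 0 60" --pt "-0.2 14 0.1 0 0 0 60" --pt "-0.2 17 0.1 0 0 0 60" --pt "-0.2 18.4 0.1 0 0 0 60" --pt "-0.2 18.4 0.1 0 0 0 60" --pt "-0.2 18.4 0.1 0 0 0 230" --pt "-0.2 18.4 0.1 0 0 0 230" --pt "-0.2 18.4 0.1 0 0 0 230" --pt "-0.2 18.4 0.1 0 0 0 230"

```text
time_s: 3.7
ee_pos: [0.456, -0.3113, 0.0178]
eef_rot: [[-1.0, 0.002, -0.0], [0.0, -0.002, -1.0], [-0.002, -1.0, 0.002]]
ft_force: [-0.5, -0.8, 5.1]
gripper_width: 0.0196
```

send_rows --pt "0 0 0 0 0 0 230" --pt "0 0 0 0 0 0 230" --pt "0 -2 0 0 0 0 230" --pt "0 -5 0 0 0 0 230" --pt "0 -7 0 0 0 0 230" --pt "0 -7 0 0 0 0 230"

```text
time_s: 4.3
ee_pos: [0.457, -0.3116, 0.0896]
eef_rot: [[-1.0, 0.005, 0.0], [-0.0, -0.003, -1.0], [-0.005, -1.0, 0.003]]
ft_force: [0.9, -0.7, 0.1]
gripper_width: 0.0195
```

```bash
python3 -c "
from w import *
wf('well_small_1','ws',(.436,-.174))
go(.4365,-.1745,.087,-90)"
```

```text
well_small_1 0.6 [105.0, 286.5] [ 0.43551795 -0.17425619] 0.03162596630654256
shift [  1.89  -0.07 -13.61] turn [-0.03  0.01 -0.04] | at [ 0.4554 -0.3106  0.0864] w 0.0196 q6 145.7 t 4.4 F [-0.4  0.8 -0.5]
```

send_rows --pt "0.6 0 -4.5 0 0 0 230" --pt "1.2 0 -9 0 0 0 230" --pt "1.9 0 -13.6 0 0 0 230" --pt "1.9 0 -13.6 0 0 0 230" --pt "1.9 2 -13.6 0 0 0 230" --pt "1.9 4 -13.6 0 0 0 230" --pt "1.9 5.5 -13.6 0 0 0 230" --pt "1.9 6.4 -13.6 0 0 0 230" --pt "1.9 6.4 -13.6 0 0 0 230"

```text
time_s: 5.3
ee_pos: [0.4357, -0.1746, 0.0212]
eef_rot: [[-1.0, -0.002, -0.0], [0.0, 0.001, -1.0], [0.002, -1.0, -0.001]]
ft_force: [-0.1, 0.1, -0.1]
gripper_width: 0.0198
```

```bash
python3 -c "
from h import *
go(.436,-.1745,.022,-90)"
```

```text
shift [-0.03 -0.08 -0.01] turn [ 0.04 -0.01  0.09] | at [ 0.4357 -0.1746  0.0212] w 0.0198 q6 158.2 t 5.3 F [-0.1  0.1 -0.1]
```

send_rows --pt "0 0.1 0 0 0 0 230" --pt "0 0.1 0 0 0 0 110" --pt "0 0.1 0 0 0 0 110" --pt "0 0.1 0 0 0 0 110" --pt "0 0.1 0 0 0 0 110" --pt "0 -2 0 0 0 0 110" --pt "0 -6 0 0 0 0 110" --pt "0 -11 0 0 0 0 110" --pt "0 -16 0 0 0 0 60" --pt "0 -18 0 0 0 0 60"

```text
time_s: 6.3
ee_pos: [0.4377, -0.1751, 0.2075]
eef_rot: [[-1.0, 0.006, 0.0], [-0.0, -0.003, -1.0], [-0.006, -1.0, 0.003]]
ft_force: [0.1, -0.2, -0.7]
gripper_width: 0.0655
```

```bash
python3 -c "
from h import *
go(.593,-.342,.20,-90)"
```

```text
shift [-15.52   0.89  16.69] turn [-0.14  0.   -0.36] | at [ 0.4377 -0.1751  0.2075] w 0.0655 q6 158.2 t 6.3 F [ 0.1 -0.2 -0.7]
```

send_rows --pt "-15.5 0.7 16.7 0 0 0 60" --pt "-15.5 0.7 16.7 0 0 0 60" --pt "-15.5 0.7 16.7 0 0 0 60" --pt "-15.5 0.7 16.7 0 0 0 60" --pt "-15.5 0.7 16.7 0 0 0 60" --pt "-15.5 0.7 16.7 0 0 0 60" --pt "-15.5 0.7 16.7 0 0 0 60"

```text
time_s: 7.0
ee_pos: [0.5911, -0.3416, 0.1942]
eef_rot: [[-1.0, -0.002, -0.0], [0.0, 0.001, -1.0], [0.002, -1.0, -0.001]]
ft_force: [0.3, 0.3, 0.2]
gripper_width: 0.0651
```

```bash
python3 -c "
from w import *
im=wf('amber_bottle','amber',(.593,-.342)); save('w2',im)
wf('well_large','wl',(.576,-.194))
wf('well_small_1','ws',(.436,-.174))
wf('small_bottle_1','small',(.436,-.174))
go(.593,-.342,.042,-90)"
```

```text
amber_bottle 0.81 [316.4, 223.2] [ 0.5949226 -0.3425069] 0.03949632116378918
well_large 0.65 [157.3, 234.6] [ 0.57703461 -0.19398114] 0.006422746319442967
well_small_1 0.61 [144.9, 349.5] [ 0.43668607 -0.17078354] 14.395004764679939
none []
shift [-0.19 15.41  0.08] turn [-0.03  0.02 -0.05] | at [ 0.591  -0.3411  0.1961] w 0.0656 q6 150.0 t 7.4 F [ 0.2 -0.5 -0. ]
```

View pics/w2.png

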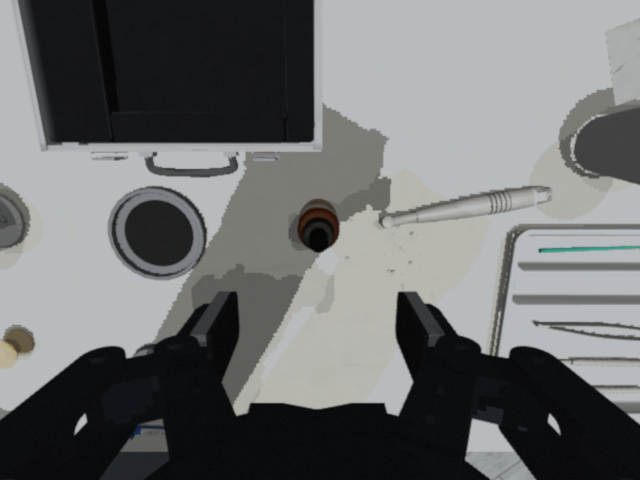

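send_rows --pt "-0.35 5 0.1 0 0 0 75" --pt "-0.35 9 0.1 0 0 0 75" --pt "-0.35 12 0.1 0 0 0 75" --pt "-0.35 14 0.1 0 0 0 75" --pt "-0.35 15.4 0.1 0 0 0 75" --pt "-0.35 15.4 0.1 0 0 0 75" --pt "-0.35 15.4 0.1 0 0 0 200" --pt "-0.35 15.4 0.1 0 0 0 200" --pt "-0.35 15.4 0.1 0 0 0 200" --pt "-0.35 15.4 0.1 0 0 0 200"

```text
time_s: 8.4
ee_pos: [0.5957, -0.3429, 0.0432]
eef_rot: [[-1.0, 0.003, 0.0], [-0.0, -0.001, -1.0], [-0.003, -1.0, 0.001]]
ft_force: [-0.5, 0.1, 6.2]
gripper_width: 0.0312
```

send_rows --pt "0 0 0 0 0 0 200" --pt "0 -2 0 0 0 0 200" --pt "0 -5 0 0 0 0 200" --pt "0 -9 0 0 0 0 200" --pt "0 -10 0 0 0 0 200" --pt "0 -10 0 0 0 0 200"

```text
time_s: 9.0
ee_pos: [0.5958, -0.3433, 0.1438]
eef_rot: [[-1.0, 0.004, -0.0], [0.0, -0.002, -1.0], [-0.004, -1.0, 0.002]]
ft_force: [0.6, -0.6, -1.4]
gripper_width: 0.0316
```

```bash
python3 -c "
from h import *
go(.4425,.107,.142,-90)"
```

```text
shift [ 1.534e+01  2.000e-02 -4.502e+01] turn [-0.14 -0.01 -0.23] | at [ 0.5958 -0.3433  0.1438] w 0.0316 q6 150.1 t 9.0 F [ 0.6 -0.6 -1.4]
```

send_rows --pt "15.4 0 -45 0 -40 0 200" --pt "15.4 0 -45 0 -40 0 200" --pt "15.4 0 -45 0 -40 0 200" --pt "15.4 0 -45 0 -40 0 200" --pt "15.4 0 -45 0 -40 0 200" --pt "15.4 0 -45 0 -40 0 200" --pt "15.4 0 -45 0 -40 0 200" --pt "15.4 0 -45 0 -40 0 200" --pt "15.4 0 -45 0 -40 0 200" --pt "15.4 0 -45 0 -40 0 200"

```text
time_s: 10.0
ee_pos: [0.4382, 0.1099, 0.1395]
eef_rot: [[-0.764, -0.003, 0.645], [-0.645, 0.0, -0.764], [0.002, -1.0, -0.002]]
ft_force: [0.4, -0.1, -1.2]
gripper_width: 0.0314
```

```bash
python3 -c "
from w import *
im=wf('well_medium','wm',(.4425,.107));save('w3',im)
go(.4425,.107,.048,-50)"
```

```text
well_medium 0.91 [325.3, 227.9] [0.44272172 0.10689853] 0.1612407010785343
shift [-0.13  9.15  0.48] turn [0.1  0.27 0.12] | at [0.4386 0.1098 0.1396] w 0.0313 q6 153.8 t 10.1 F [-0.1 -0.  -1.4]
```

View pics/w3.png

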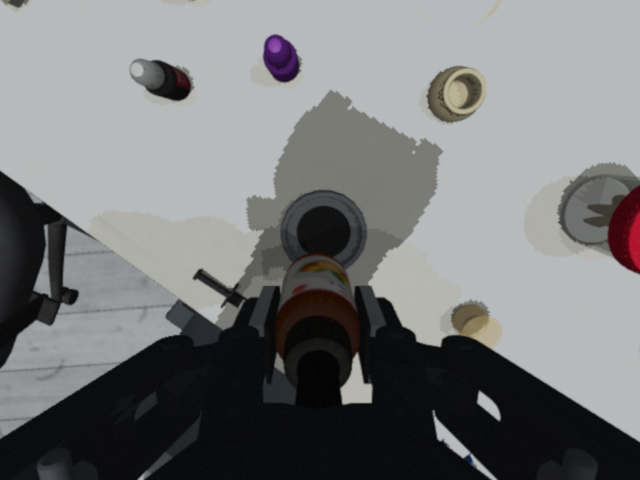

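send_rows --pt "-0.1 0 0.5 0 0 0 200" --pt "-0.1 3 0.5 0 0 0 200" --pt "-0.1 6 0.5 0 0 0 200" --pt "-0.1 8.2 0.5 0 0 0 200" --pt "-0.1 9.1 0.5 0 0 0 200" --pt "-0.1 9.4 0.5 0 0 0 200" --pt "-0.1 9.4 0.5 0 0 0 200"

```text
time_s: 10.8
ee_pos: [0.445, 0.1033, 0.0475]
eef_rot: [[-0.767, -0.0, 0.642], [-0.642, -0.0, -0.767], [0.0, -1.0, -0.0]]
ft_force: [-0.1, -1.4, -1.3]
gripper_width: 0.0313
```

send_rows --pt "0 0.1 0 0 0 0 200" --pt "0 0.1 0 0 0 0 100" --pt "0 0.1 0 0 0 0 100" --pt "0 0.1 0 0 0 0 100" --pt "0 0.1 0 0 0 0 100" --pt "0 -2 0 0 0 0 100" --pt "0 -6 0 0 0 0 80" --pt "0 -11 0 0 0 0 60" --pt "0 -15 0 0 0 0 60" --pt "0 -15 0 0 0 0 60"

```text
time_s: 11.8
ee_pos: [0.4473, 0.105, 0.2031]
eef_rot: [[-0.766, 0.009, 0.643], [-0.643, 0.002, -0.766], [-0.008, -1.0, 0.004]]
ft_force: [0.4, 0.8, 0.8]
gripper_width: 0.0651
```

```bash
python3 -c "
from h import *
go(.4555,.253,.20,0);go(.4555,.253,.20,90);go(.4555,.253,.20,-50)"
```

```text
shift [-10.14   0.35 -10.82] turn [ -0.44 -49.99  -0.34] | at [0.4473 0.105  0.2031] w 0.0651 q6 153.2 t 11.8 F [0.4 0.8 0.8]
shift [-10.14   0.35 -10.82] turn [-7.0000e-01 -1.3999e+02  8.0000e-02] | at [0.4473 0.105  0.2031] w 0.0651 q6 153.2 t 11.8 F [0.4 0.8 0.8]
shift [-10.14   0.35 -10.82] turn [-0.24  0.01 -0.48] | at [0.4473 0.105  0.2031] w 0.0651 q6 153.2 t 11.8 F [0.4 0.8 0.8]
```

send_rows --pt "-10.1 0.3 -10.8 0 -8 0 60" --pt "-10.1 0.3 -10.8 0 -16 0 60" --pt "-10.1 0.3 -10.8 0 -24 0 60" --pt "-10.1 0.3 -10.8 0 -32 0 60" --pt "-10.1 0.3 -10.8 0 -40 0 60" --pt "-10.1 0.3 -10.8 0 -48 0 60" --pt "-10.1 0.3 -10.8 0 -56 0 60" --pt "-10.1 0.3 -10.8 0 -64 0 60" --pt "-10.1 0.3 -10.8 0 -70 0 60" --pt "-10.1 0.3 -10.8 0 -70 0 60"

```text
time_s: 12.8
ee_pos: [0.4525, 0.2519, 0.1937]
eef_rot: [[0.342, -0.001, 0.94], [-0.94, -0.0, 0.342], [0.0, -1.0, -0.001]]
ft_force: [-0.2, 0.2, -0.1]
gripper_width: 0.0648
```

send_rows --pt "0 0 0 0 -8 0 60" --pt "0 0 0 0 -16 0 60" --pt "0 0 0 0 -24 0 60" --pt "0 0 0 0 -32 0 60" --pt "0 0 0 0 -40 0 60" --pt "0 0 0 0 -48 0 60" --pt "0 0 0 0 -56 0 60" --pt "0 0 0 0 -60 0 60" --pt "0 0 0 0 -60 0 100" --pt "0 0 0 0 -60 0 100"

```text
time_s: 13.8
ee_pos: [0.4526, 0.2519, 0.194]
eef_rot: [[0.984, -0.0, 0.177], [-0.177, -0.0, 0.984], [-0.0, -1.0, -0.0]]
ft_force: [-1.1, 0.8, -0.2]
gripper_width: 0.0519
```

```bash
python3 -c "
from w import *
im=wf('small_bottle_1','small',(.4555,.253));save('w4',im)
wf('well_medium','wm',(.4425,.107));wf('amber_bottle','amber',(.4445,.106))
go(.4555,.253,.0165,80)"
```

```text
small_bottle_1 0.64 [319.5, 225.1] [0.45391812 0.2540742 ] 0.09893842460283267
none []
amber_bottle 0.58 [133.7, 249.9] [0.44410155 0.10102565] 0.027636194017735215
shift [ 0.26 17.78  0.15] turn [ 0.   -0.04 -0.  ] | at [0.4527 0.2519 0.1943] w 0.052 q6 39.1 t 14.1 F [ 0.9 -0.5 -0.2]
```

View pics/w4.png

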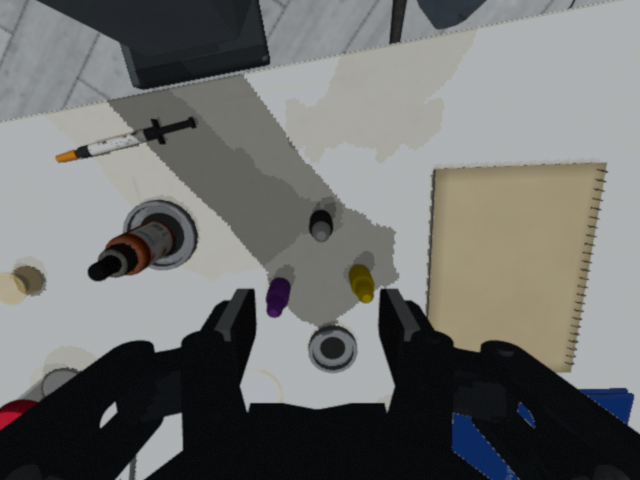

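send_rows --pt "0.1 4 0.2 0 0 0 100" --pt "0.1 9 0.2 0 0 0 100" --pt "0.1 13 0.2 0 0 0 100" --pt "0.1 16 0.2 0 0 0 100" --pt "0.1 17.7 0.2 0 0 0 100" --pt "0.1 17.7 0.2 0 0 0 100" --pt "0.1 17.7 0.2 0 0 0 230" --pt "0.1 17.7 0.2 0 0 0 230" --pt "0.1 17.7 0.2 0 0 0 230" --pt "0.1 17.7 0.2 0 0 0 230"

```text
time_s: 15.1
ee_pos: [0.4551, 0.2543, 0.0189]
eef_rot: [[0.985, 0.003, 0.174], [-0.174, 0.001, 0.985], [0.002, -1.0, 0.002]]
ft_force: [0.1, -0.4, 5.6]
gripper_width: 0.0198
```

send_rows --pt "0 0 0 0 0 0 230" --pt "0 -2 0 0 0 0 230" --pt "0 -6 0 0 0 0 230" --pt "0 -10 0 0 0 0 230" --pt "0 -11 0 0 0 0 230" --pt "0 -11 0 0 0 0 230"

```text
time_s: 15.7
ee_pos: [0.4552, 0.2544, 0.1295]
eef_rot: [[0.985, 0.004, 0.174], [-0.174, 0.002, 0.985], [0.003, -1.0, 0.003]]
ft_force: [-0.0, 0.2, -0.4]
gripper_width: 0.0197
```

```bash
python3 -c "
from w import *
wf('well_small_1','ws',(.587,.244))
go(.587,.244,.127,80)"
```

```text
well_small_1 0.93 [332.2, 389.2] [0.58828261 0.24025833] 0.6786784156695322
shift [13.3  -0.07  1.38] turn [ 0.03 -0.   -0.04] | at [0.4536 0.2535 0.1264] w 0.0197 q6 39.2 t 15.8 F [-0.4 -0.5  0. ]
```

send_rows --pt "4.5 0 0.5 0 0 0 230" --pt "9 0 1 0 0 0 230" --pt "13.3 0 1.3 0 0 0 230" --pt "13.3 0 1.3 0 0 0 230" --pt "13.3 3 1.3 0 0 0 230" --pt "13.3 6 1.3 0 0 0 230" --pt "13.3 9 1.3 0 0 0 230" --pt "13.3 10 1.3 0 0 0 230" --pt "13.3 10.5 1.3 0 0 0 230" --pt "13.3 10.5 1.3 0 0 0 230"

```text
time_s: 16.8
ee_pos: [0.5857, 0.243, 0.0225]
eef_rot: [[0.985, -0.002, 0.174], [-0.174, -0.001, 0.985], [-0.002, -1.0, -0.001]]
ft_force: [-0.5, -0.2, 0.6]
gripper_width: 0.0195
```

send_rows --pt "0 0 0 0 0 0 230" --pt "0 0 0 0 0 0 130" --pt "0 0 0 0 0 0 130" --pt "0 0 0 0 0 0 130" --pt "0 0 0 0 0 0 130" --pt "0 -2 0 0 0 0 130" --pt "0 -6 0 0 0 0 100" --pt "0 -11 0 0 0 0 60" --pt "0 -16 0 0 0 0 0" --pt "0 -18 0 0 0 0 0"

```text
time_s: 17.8
ee_pos: [0.5887, 0.244, 0.2082]
eef_rot: [[0.985, 0.007, 0.174], [-0.174, 0.003, 0.985], [0.006, -1.0, 0.004]]
ft_force: [-0.5, -0.5, 0.3]
gripper_width: 0.0855
```

```bash
python3 -c "
from h import *
go(.590,-.043,.20,0)"
```

```text
shift [  5.11   0.74 -28.25] turn [-0.44 80.    0.14] | at [0.5887 0.244  0.2082] w 0.0855 q6 32.5 t 17.8 F [-0.5 -0.5  0.3]
```

send_rows --pt "5.1 0.7 -28.2 0 0 0 0" --pt "5.1 0.7 -28.2 0 0 0 0" --pt "5.1 0.7 -28.2 0 0 0 0" --pt "5.1 0.7 -28.2 0 0 0 0" --pt "5.1 0.7 -28.2 0 0 0 0" --pt "5.1 0.7 -28.2 0 0 0 0" --pt "5.1 0.7 -28.2 0 0 0 0" --pt "5.1 0.7 -28.2 0 0 0 0"

```text
time_s: 18.6
ee_pos: [0.5884, -0.0439, 0.1952]
eef_rot: [[0.984, -0.0, 0.176], [-0.176, 0.0, 0.984], [-0.0, -1.0, 0.0]]
ft_force: [-0.5, -0.1, 0.1]
gripper_width: 0.0854
```

```bash
python3 -c "
from w import *
im=wf('jar','jar',(.590,-.043));save('w5',im)
go(.590,-.043,.0455,80)"
```

```text
jar 0.96 [318.6, 235.2] [ 0.58948986 -0.04321518] 0.03401781505736521
shift [ 0.16 14.98 -0.05] turn [-0.02  0.04 -0.01] | at [ 0.5885 -0.0423  0.1953] w 0.0857 q6 5.8 t 18.7 F [ 0.  -0.2  1. ]
```

View pics/w5.png

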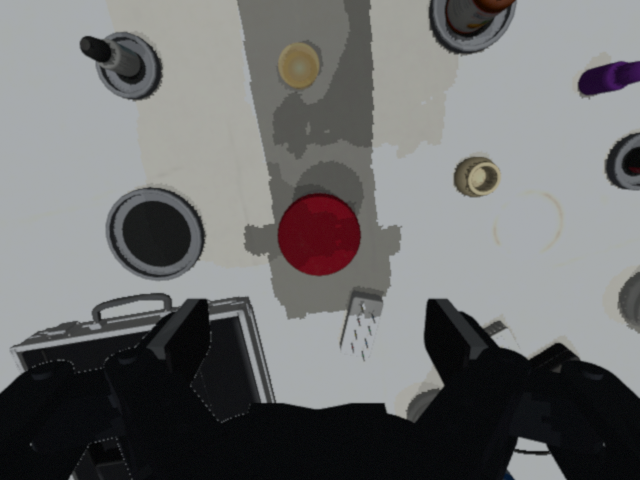

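Pictures: all three small/medium placements look right. The jar's cap is centred at (319,235), and the dish and pot look undisturbed. Descending on the jar.

send_rows --pt "0.1 4 0 0 0 0 0" --pt "0.1 8 0 0 0 0 0" --pt "0.1 11 0 0 0 0 0" --pt "0.1 13.5 0 0 0 0 0" --pt "0.1 15 0 0 0 0 0" --pt "0.1 15 0 0 0 0 0" --pt "0.1 15 0 0 0 0 130" --pt "0.1 15 0 0 0 0 130" --pt "0.1 15 0 0 0 0 130" --pt "0.1 15 0 0 0 0 130" --force 35

```text
time_s: 19.7
ee_pos: [0.5908, -0.043, 0.0469]
eef_rot: [[0.985, 0.003, 0.173], [-0.173, 0.001, 0.985], [0.003, -1.0, 0.001]]
ft_force: [1.2, 1.8, 5.0]
gripper_width: 0.0615
```

send_rows --pt "0 0 0 0 0 0 130" --pt "0 -1 0 0 0 0 130" --pt "0 -3 0 0 0 0 130" --pt "0 -6 0 0 0 0 130" --pt "0 -7 0 0 0 0 130" --pt "0 -7 0 0 0 0 130"

```text
time_s: 20.3
ee_pos: [0.5905, -0.0436, 0.1171]
eef_rot: [[0.985, 0.003, 0.174], [-0.174, -0.0, 0.985], [0.003, -1.0, 0.0]]
ft_force: [0.2, -0.9, -1.0]
gripper_width: 0.062
```

```bash
python3 -c "
from h import *
save('w6',vision.grab_frame('wrist'))
go(.577,-.194,.1155,80)"
```

```text
shift [  1.37   0.   -15.04] turn [ 0.   -0.01  0.05] | at [ 0.5897 -0.0435  0.1155] w 0.0616 q6 5.8 t 20.4 F [-0.3 -0.7 -1. ]
```

View pics/w6.png

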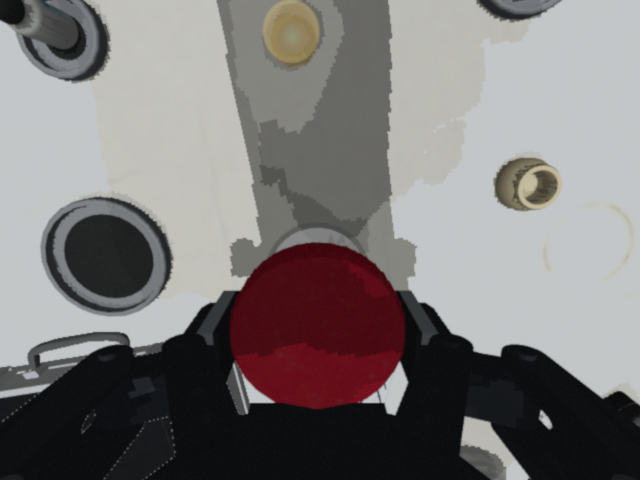

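send_rows --pt "0.4 0 -5 0 0 0 130" --pt "0.9 0 -10 0 0 0 130" --pt "1.3 0 -15 0 0 0 130" --pt "1.3 0 -15 0 0 0 130" --pt "1.3 1 -15 0 0 0 130" --pt "1.3 3 -15 0 0 0 130" --pt "1.3 5 -15 0 0 0 130" --pt "1.3 6 -15 0 0 0 130" --pt "1.3 6.5 -15 0 0 0 130" --pt "1.3 6.5 -15 0 0 0 130"

```text
time_s: 21.35
ee_pos: [0.5759, -0.1915, 0.0513]
eef_rot: [[0.985, -0.0, 0.172], [-0.172, 0.001, 0.985], [-0.0, -1.0, 0.001]]
ft_force: [-4.8, 2.5, 9.4]
gripper_width: 0.0617
```

send_rows --pt "0 0 0 0 0 0 130" --pt "0 0 0 0 0 0 0" --pt "0 0 0 0 0 0 0" --pt "0 0 0 0 0 0 0" --pt "0 0 0 0 0 0 0" --pt "0 -2 0 0 0 0 0" --pt "0 -6 0 0 0 0 0" --pt "0 -11 0 0 0 0 0" --pt "0 -16 0 0 0 0 0" --pt "0 -18 0 0 0 0 0"

```text
time_s: 22.35
ee_pos: [0.5776, -0.1938, 0.2358]
eef_rot: [[0.985, 0.007, 0.174], [-0.174, -0.002, 0.985], [0.007, -1.0, -0.001]]
ft_force: [-0.4, -1.3, -0.4]
gripper_width: 0.0854
```

```bash
python3 -c "
from w import *
ci=vision.camera_info('wrist')
im=wf('jar','jar',(.577,-.194));save('w7',im)
wf('well_large','wl',(.577,-.194))
go(.4,-.05,.3,80)"
```

```text
jar 0.94 [320.1, 219.4] [ 0.57675074 -0.19308592] 0.0060312973689774976
well_large 0.76 [308.3, 179.1] [ 0.57512135 -0.19521912] 2.414453242164067
shift [-19.86  -7.    11.05] turn [ 0.   -0.    0.02] | at [ 0.5764 -0.1934  0.23  ] w 0.0855 q6 -8.5 t 22.6 F [-0.5  0.6 -0.4]
```

View pics/w7.png

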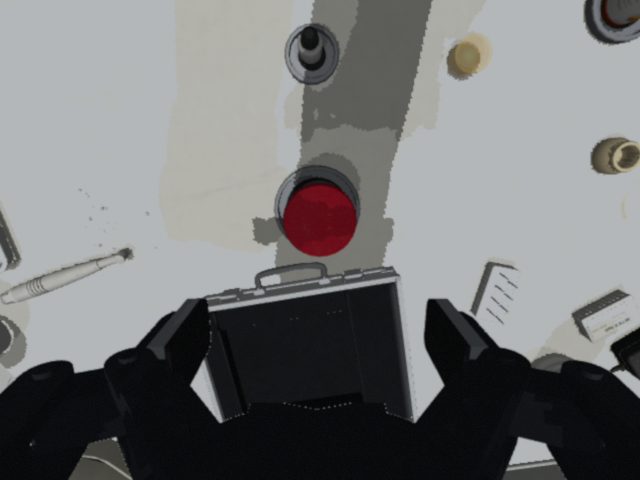

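```bash
python3 - <<'E'
from h import *
ims={c:vision.grab_frame(c) for c in("top","side")}
T=[("small_bottle_1","small",(.587,.2435),"b1"),("small_bottle_1","small",(.436,-.1745),"b2"),("amber_bottle","amber",(.4427,.107),"am"),("jar","jar",(.577,-.194),"jar")]
C={}
for q,k,x0,n in T:
    P=[(z+.004,r) for z,r in PROF[k]]
    for c in ims:
        if (c,q) not in C: C[c,q]=models.outline_of(c,q)
        ci=vision.camera_info(c); s=sil(ci,P,*x0); b=max(C[c,q],key=lambda r:(r["region"]&s).sum(),default=None)
        if b is None or (b["region"]&s).sum()<.2*s.sum(): print(n,c,"none");continue
        x,f=fit([(ci,b["region"])],P,x0); print(n,c,np.round((x-x0)*1000,1),"mm cost",round(f,2))
for q in("glass_dish","silicone_pot"): print(q,[np.round(models.tip_of(c,q)[0]["position"]).tolist() for c in ims])
s=ims["side"];t=ims["top"]
g=lambda im,x,y:cv2.resize(im[y:y+60,x:x+80],(400,300),interpolation=2)
save("fin",np.vstack([np.hstack([g(s,208,310),g(s,315,265)]),np.hstack([g(s,340,190),g(s,280,180)])]))
E
```

```text
b1 top [-1.7 -1.9] mm cost 0.06
b1 side [-1.5  2.6] mm cost 0.08
b2 top none
b2 side [-3.3  6.7] mm cost 0.09
am top [ 0.7 -6.2] mm cost 0.04
am side [ 1.6 -0.4] mm cost 0.06
jar top none
jar side [0.9 3.7] mm cost 0.02
glass_dish [[310.0, 272.0], [358.0, 269.0]]
silicone_pot [[231.0, 210.0], [284.0, 301.0]]
```

View pics/fin.png

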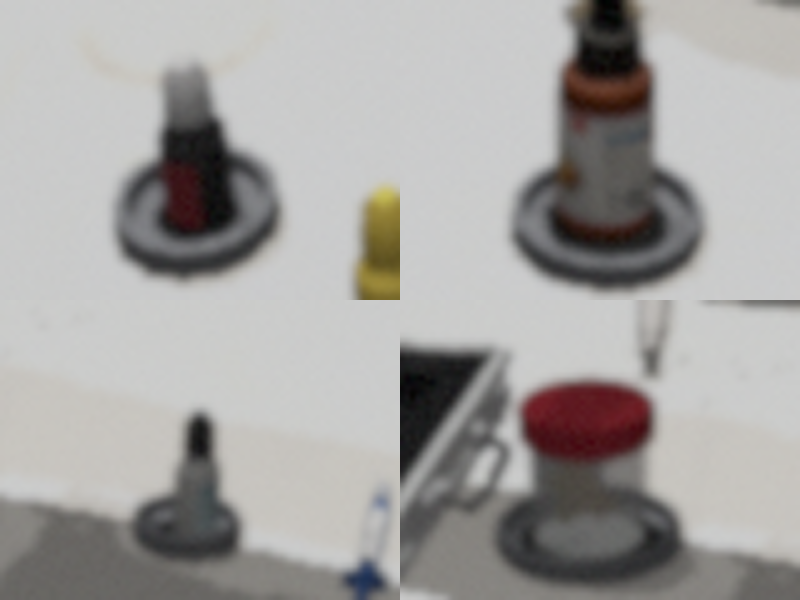

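```bash
python3 -c "
from bench import manip
print(manip.finish_job())"
```

```text
the job is handed in; nothing more can be done
None
```

All four containers are in their wells, and I handed the job in at about 23 s. `finish_job` reports no verdict.

- **Small bottles:** the white-bodied one went to the small well at (0.436, -0.174), and the dark-bodied one to the small well at (0.587, 0.244).
- **Amber bottle and jar:** the amber bottle is in the middle well and the jar in the large well.
- **Look-alikes:** I did not touch the purple and yellow bottles.

**Last checks:**
- **Standing:** the side view showed all four upright, sitting inside the well rims and clear of the gripper.
- **Centring:** fitted centres were off the well centres by up to:

  | Container | Offset |
  |---|---|
  | dark bottle | 3 mm |
  | amber bottle | 6 mm |
  | white bottle | 7.5 mm |
  | jar | 4 mm |

  All are inside the 14–15 mm limits.
- **Dish and pot:** their image positions changed by 3 pixels or less, which is within network noise.

**Gaps and disagreements:**
- The top camera gave no reading for the white bottle or the jar at the end, because the arm was probably in its view. Their final offsets come from the side camera, and for the jar also from the wrist camera, which put it within 1 mm.
- The side and top cameras disagreed by about 5–6 mm along y at several points. The side camera's reading for the white bottle is probably exaggerated for that reason.
- The jar's set-down showed a light contact, about 9 N upward and 5 N sideways.

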